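# Sort the anaesthetic kit after a procedure

## Robot

A 6-joint arm with a two-finger parallel gripper is mounted at the origin on the work surface. World frame = base frame: x ahead of the robot, y to its left, z up, the work surface at z = 0. Lengths are in m, angles in rad, forces in N, time in s.
With the tool pointing down it reaches from about 0.2 to 0.875 m from the base axis. Payload 3.4 kg.
Tool frame: the origin (TCP) lies midway between the tips of the shut fingers; the grasp point (between the pads) lies 19 mm behind it; z points along the fingers, y is the line along which they close (so a half turn about z gives the same grasp; the last joint's range is limited). The gripper opens to 94 mm and grips with 3 to 60 N. Pads are 16 mm wide; open, the fingers measure 119 mm over their backs; the gripper's body (75 mm by 177 mm) begins 78 mm behind the grasp point.
Start: joints at [-1.41, 0.276, 1.505, -0, 1.361, -0.121], TCP at [0.16, -0.552, 0.205] pointing down, gripper open.
Joint ranges: [-2.89, 2.89], [-0.75, 2.08], [0.22, 2.7], [-1.18, 4.32], [0.11, 2.71], [-2.7, 2.7]. Speed limits (rad/s): [2.57, 2.57, 3.14, 3.14, 3.14, 3.14].

## Interface

Orientations are given as a unit quaternion [w, x, y, z].
In Python, from station import ctrl gives the robot as it stands.
- The arm moves only by the shell command python3 -m inch 'ROWS' [OPENING]. ROWS is JSON, one flat list of numbers, 6 for each row, row after row: the shift along the tool's x, y, z in mm, then the turn, a rotation vector about the tool's x, y, z in rad. A call has 1 to 5 rows; each row is the pose to reach, as a shift and turn from the pose commanded when the call began, along the tool's axes at that moment; what a row does not reach only later rows make up. A row lasts 1/8 s, in which the tool goes at most 62.5 mm and 10.7 degrees, less where a joint would pass 70% of its speed; a pose out of reach is approached as far as the arm can. A call with a gripper value outside its range is refused whole. OPENING is the finger opening in mm, from 0 to 94, set as the call begins (- or left out, the last holds). The fingers move at their own pace and stop on an object; the grip force is fixed at half the most. Time passes only in rows, so rows that repeat a pose let the fingers close. It gives the time, the measured TCP pose, the force, the opening and the grip force at its end, in the units of the state.
- ctrl.state(): the state, without advancing time (a new reading comes with each control period).
- ctrl.snapshot(name): name is "side" or "top"; returns a dict with "img" (480x640x3 uint8, red, green, blue), "z_map" (480x640 float32, m along the optical axis (not along the pixel's ray), 0 where there is no reading), "fx", "fy", "cx", "cy" (pixels), "dist_coeffs" ([k1, k2, p1, p2, k3] as OpenCV has them; the pictures are not rectified), "extrinsics" (4x4, takes a point from world to camera coordinates). Camera axes: x right, y down, z forward; pixel columns grow to the right and rows downward; lengths in m; the calibration is good to about 2 mm. A picture is of the moment at which its call begins.
- ctrl.finish_job(): hands the job in; it is judged then, once.
The state is a dict: "t": time; "joint_pos": joint angles; "joint_velocities": joint speeds; "tau": joint torques, N m; "tool_pos": TCP position; "tool_rot": TCP orientation; "ft_force": force on the tool from outside, world axes, zero at the start; "ft_torque": the same for the moment, N m; "gripper_width": finger opening in m; "gripper_force": force on a finger pad.
Only numpy, scipy, OpenCV 4.12 (cv2) and the standard library are available. Lean on these libraries where they do the work, as an engineer would, in place of code of your own. Each camera call takes 0.05 s, during which the arm holds its last target. There are 200 camera calls.

## Task

Clear up after the anaesthetic: stand both cone-shaped face masks rim-down in the perforated steel draining tray, stand the two glass vials upright in the white divided tray, one in each half, and lay the syringe flat in the kidney dish. Set the glass vials down rather than dropping them, and leave the carton and the roll of tape where they are.

Things in the scene. Friction and masses are not known exactly. Their poses are not given: they have to be found in the camera images.
- mask_large: the larger animal anaesthetic face mask: a clear plastic cone standing rim-down, its port pointing up. Black rubber rim 80 mm in diameter and 12 mm high; the cone narrows to 26 mm at 58 mm height; above it a straight white port tube, 22 mm in diameter, from 58 to 88 mm height: grip it there. About 75 g. Origin: centre of the rim's underside; z up along the port.
- mask_small: the smaller face mask of the same kind, standing rim-down: black rubber rim 58 mm in diameter and 10 mm high; the cone narrows to 26 mm at 42 mm height; straight white port tube, 22 mm in diameter, from 42 to 72 mm height. About 45 g. Origin: centre of the rim's underside; z up along the port.
- vial_large: the larger clear glass injection vial with a paper label and an aluminium crimp cap, standing upright, 73 mm tall: straight body 42 mm in diameter up to 50 mm height, then a shoulder to a narrow neck, and the cap, 20 mm in diameter, over the top 8 mm. About 95 g. Origin: centre of the underside; z up.
- vial_small: the smaller clear glass injection vial with label and aluminium cap, standing upright, 58 mm tall: straight body 32 mm in diameter up to 40 mm height, shoulder, neck, and a 20 mm cap over the top 8 mm. About 50 g. Origin: centre of the underside; z up.
- syringe: a 20 ml plastic syringe without a needle, lying flat: clear barrel 21 mm in diameter, 84 mm long; nozzle at the +x end; at the -x end a finger flange 34 mm wide and 21 mm high and the pushed-in plunger. It reaches from x = -62 mm (thumb disc) to +54 mm (nozzle). About 25 g. Origin: under the middle of the barrel, at table level; x along the barrel, whose axis is 10.5 mm above the origin.
- draining_tray: a shallow rectangular steel tray with a perforated floor (rows of dark holes), 220 x 140 mm outside and 32 mm high, walls and floor 3 mm thick; it stays put. For the face masks. Origin: centre of its underside; x along the 220 mm side, y along the 140 mm side, z up; floor at z = 3 mm.
- divided_tray: for the vials: a white plastic tray, 200 x 130 mm outside, 40 mm high, walls and floor 4 mm thick; one 4 mm partition of the same height across its middle makes two equal halves, 94 x 122 mm inside, centred at x = -49 and +49 mm. It stays put. Origin: centre of its underside; x along the 200 mm side, y along the 130 mm side, z up; floor at z = 4 mm.
- kidney_dish: for the syringe: a bean-shaped steel kidney dish, 221 mm long, 131 mm wide, 40 mm high, upright wall and floor 3 mm thick; it stays put. Origin: underside, near the middle; x along its length (ends near x = -110 and +110 mm), dented side towards -y. At x = 0 the wall's inner faces lie at y = -41 (dent) and +66 mm. A syringe laid along x at y = 0 to 15 mm has room all round. Floor at z = 3 mm.
- carton: a bystander to leave alone: a loose white cardboard drug carton with a purple band, 45 x 45 mm and 95 mm tall, standing among the things. Origin: centre of its underside; z up.
- tape_roll: a bystander to leave alone: a loose roll of white tape lying flat, 68 mm in diameter and 25 mm high. Origin: centre of its underside; z up.
There are look-alikes about, which are no part of the job. Leave any orange look-alike of the mask_large alone.

How it is judged:
By the outcome, as a careful person would: the job done as asked, in the order asked, and still so for the second after the job is handed in, with the robot touching nothing.
It also fails if it takes over 122 s, if anything falls off the work surface, if the arm or the gripper's body presses on something with over 40 N, if the wrist force passes 120 N, or if a joint passes its speed limit or range.

## Working session

There is one attempt and no reset: what is moved stays moved. The work goes in short steps, Python scripts to look and compute and a shell command to move; the robot and the scene stay as the last step left them, time stands still between calls to the robot, and variables do not carry over. Pictures are saved under pics/ and viewed, at most 14 in all, crops included, and the job is handed in when it is done.

```bash
mkdir -p pics; ls; python3 - <<'E'
from station import ctrl
import cv2,numpy as np
for n in("top","side"):
    s=ctrl.snapshot(n); cv2.imwrite(f"pics/{n}0.png",s["img"][:,:,::-1]); np.savez(f"{n}0.npz",**s)
    print(n,s["fx"],s["fy"],s["cx"],s["cy"],s["dist_coeffs"],np.round(s["extrinsics"],4).tolist())
print(ctrl.state())
E
```

```text
pics
top 548.3892823386795 548.3892823386795 305.2714044294059 234.59295651387976 [0.04199539 0.         0.         0.         0.        ] [[-0.0182, -0.9995, -0.024, 0.0345], [-0.9879, 0.0217, -0.1538, 0.5925], [0.1543, 0.0209, -0.9878, 0.9353], [0.0, 0.0, 0.0, 1.0]]
side 547.3475545256398 547.3475545256398 324.9886984382357 242.96409232918464 [0.03144471 0.         0.         0.         0.        ] [[-0.9992, -0.0361, 0.0199, 0.5901], [-0.0392, 0.6861, -0.7264, 0.0655], [0.0126, -0.7266, -0.687, 0.9975], [0.0, 0.0, 0.0, 1.0]]
{'t': 0.1, 'joint_pos': array([-1.40997232e+00,  2.76529727e-01,  1.50594933e+00, -6.67450950e-06,
        1.36070882e+00, -1.20995163e-01]), 'joint_velocities': array([-1.37312989e-03,  6.43594888e-06, -3.41807808e-03,  1.91963450e-04,
       -3.85249535e-04,  7.85088548e-04]), 'tau': array([ 1.30903663e-03, -4.05456841e+01, -2.37779582e+01,  7.02732406e-02,
        2.99143558e-02, -3.88266392e-05]), 'tool_pos': array([ 0.15982619, -0.5518353 ,  0.2047152 ]), 'tool_rot': array([-7.97388329e-04,  9.90088247e-01,  1.40444388e-01, -1.91455947e-05]), 'ft_force': array([ 0.23383974, -0.66866954,  0.15111476]), 'ft_torque': array([0.02718819, 0.03456305, 0.00954189]), 'gripper_force': 0.0, 'gripper_width': 0.093736794883878}
```

View pics/top0.png

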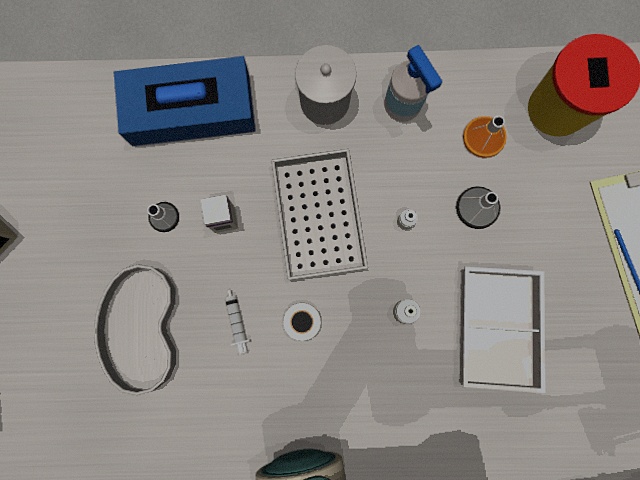

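View pics/side0.png

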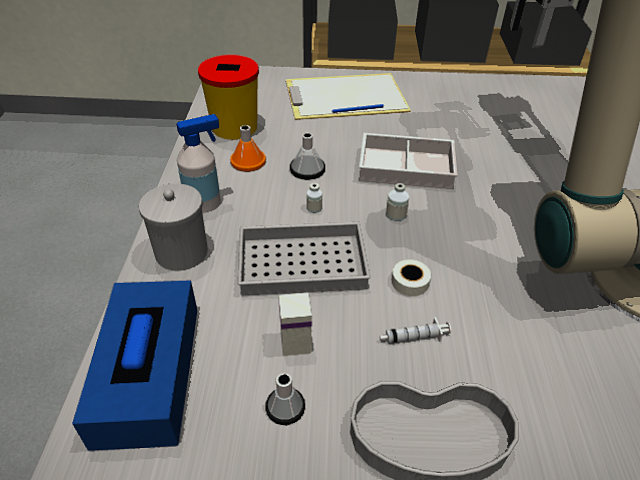

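The top view shows the small mask at (163,214), carton (218,212), draining tray (320,215), small vial (407,218), large vial (407,311), large mask (480,207) and its orange look-alike (485,137). The divided tray is at (503,328), kidney dish (138,330), syringe (237,322) with its nozzle up (+x), and tape (302,321). The side view agrees.

```bash
cat > h.py <<'E'
import numpy as np,cv2
from scipy.spatial.transform import Rotation as R
def cam(s):
    K=np.array([[s["fx"],0,s["cx"]],[0,s["fy"],s["cy"]],[0,0,1.]]); return K,np.array(s["dist_coeffs"],float),np.array(s["extrinsics"],float)
def rays(s,px):
    K,d,E=cam(s); u=cv2.undistortPoints(np.float64(px).reshape(-1,1,2),K,d)[:,0]
    return np.c_[u,np.ones(len(u))],E
def plane(s,px,z):
    r,E=rays(s,px); D=r@E[:3,:3]; o=-E[:3,:3].T@E[:3,3]
    return o+D*((z-o[2])/D[:,2])[:,None]
def cloud(s):
    z=np.array(s["z_map"]); v,u=np.mgrid[:480,:640]; r,E=rays(s,np.c_[u.ravel(),v.ravel()])
    P=(r*z.reshape(-1,1)-E[:3,3])@E[:3,:3]; P[z.ravel()==0]=np.nan
    return P.reshape(480,640,3)
def box(P,x,y,r,zlo,zhi):
    P=P.reshape(-1,3); return P[(abs(P[:,0]-x)<r)&(abs(P[:,1]-y)<r)&(P[:,2]>zlo)&(P[:,2]<zhi)]
def togo(st,x,y,z,yaw=None):
    "shift (mm, tool axes) and yaw turn to bring TCP to x,y,z; yaw = direction of tool y in world"
    w,a,b,c=st["tool_rot"]; r=R.from_quat([a,b,c,w])
    d=r.inv().apply(np.array([x,y,z])-st["tool_pos"])*1e3
    return np.round(d,1)
E
python3 - <<'E'
from h import *
t=dict(np.load("top0.npz"));s=dict(np.load("side0.npz"))
Pt,Ps=cloud(t),cloud(s)
px=dict(mask_l=(491,198,.088),mask_s=(154,210,.072),vial_l=(407,311,.073),vial_s=(408,218,.058),orange=(497,122,.088))
for n,(u,v,h) in px.items():
    p=plane(t,[(u,v)],h)[0]; print(n,"ray",p.round(3),end=" ")
    for nm,P in("t",Pt),("s",Ps):
        q=box(P,p[0],p[1],.025,h-.006,h+.008)
        if len(q)>4:
            c,r=cv2.minEnclosingCircle(q[:,:2].astype(np.float32)); print(nm,len(q),np.round(c,4),round(r,4),q[:,2].max().round(3),end=" ")
    print()
for n,(u,v),h,rad in(("drain",(320,215),.032,.14),("div",(503,328),.04,.135),("kid",(138,330),.04,.135)):
    p=plane(t,[(u,v)],h)[0]
    for nm,P in("t",Pt),("s",Ps):
        m=(abs(P[...,0]-p[0])<rad)&(abs(P[...,1]-p[1])<rad)&(abs(P[...,2]-h)<.007)
        k,l,stt,_=cv2.connectedComponentsWithStats(m.astype(np.uint8)); j=1+stt[1:,4].argmax(); q=P[l==j]
        (c,wh,a)=cv2.minAreaRect(q[:,:2].astype(np.float32)); print(n,nm,len(q),np.round(c,4),np.round(wh,4),round(a,1))
for n,z in(("syr",.0105),):
    p=plane(t,[(237,322)],z)[0]
    q=np.r_[box(Pt,p[0],p[1],.07,.008,.03)]; (c,wh,a)=cv2.minAreaRect(q[:,:2].astype(np.float32)); print("syr",p,len(q),np.round(c,4),np.round(wh,4),a, plane(t,[(232,291),(242,352)],z).round(3).tolist())
for n,(u,v),h in(("carton",(216,211),.095),("tape",(302,321),.025)): print(n,plane(t,[(u,v)],h).round(3))
E
```

```text
mask_l ray [ 0.643 -0.297  0.088] t 134 [ 0.6434 -0.2981] 0.0113 0.092 s 65 [ 0.6445 -0.2976] 0.0129 0.091 
mask_s ray [0.639 0.288 0.072] t 125 [0.64   0.2897] 0.0113 0.077 s 200 [0.6383 0.2885] 0.0112 0.075 
vial_l ray [ 0.454 -0.148  0.073] t 107 [ 0.4553 -0.1538] 0.0101 0.079 s 70 [ 0.4511 -0.155 ] 0.011 0.076 
vial_s ray [ 0.617 -0.16   0.058] t 102 [ 0.6217 -0.1637] 0.0098 0.063 s 70 [ 0.6222 -0.1655] 0.0118 0.061 
orange ray [ 0.778 -0.316  0.088] t 128 [ 0.7795 -0.3182] 0.0113 0.092 s 63 [ 0.7773 -0.32  ] 0.0114 0.093 
drain t 1404 [ 0.6351 -0.002 ] [0.2263 0.1461] 7.2
drain s 1679 [ 0.6329 -0.0028] [0.2275 0.1502] 7.2
div t 1926 [ 0.4233 -0.3175] [0.1392 0.2072] 85.4
div s 1027 [ 0.4197 -0.3185] [0.1446 0.2059] 85.4
kid t 1216 [0.4345 0.33  ] [0.2254 0.1351] 1.5
kid s 2229 [0.4315 0.3288] [0.2261 0.135 ] 1.2
syr [0.44103586 0.15003339 0.0105    ] 682 [0.4435 0.1489] [0.115  0.0334] 8.644006729125977 [[0.497, 0.159, 0.01], [0.388, 0.141, 0.01]]
carton [[0.63  0.174 0.095]]
tape [[0.441 0.032 0.025]]
```

```bash
python3 -m inch '[50,-10,0,0,0,0.1, 105,-21,0,0,0,0.2, 160,-33,0,0,0,0.2817, 215,-44,0,0,0,0.2817, 265,-54,0,0,0,0.2817]' 60
python3 -c "
from station import ctrl
from h import *
s=ctrl.state();print(s['tool_rot'],togo(s,.644,-.298,.205))"
```

```text
t: 0.72
tool_pos: [0.4009, -0.4254, 0.2051]
tool_rot: [-0.0, 1.0, 0.0, -0.0]
ft_force: [-0.1, -0.2, -0.4]
gripper_width: 0.0599
gripper_force: 0.0
[-2.51222091e-04  9.99999930e-01  2.16046140e-04 -1.74795061e-04] [ 2.432e+02 -1.273e+02  1.000e-01]
```

```bash
python3 -m inch '[50,-26,0,0,0,0, 100,-52,0,0,0,0, 150,-78,0,0,0,0, 200,-105,0,0,0,0, 243,-127,0,0,0,0]'
python3 -m inch '[0,0,40,0,0,0, 0,0,80,0,0,0, 0,0,115,0,0,0, 0,0,145,0,0,0, 0,0,145,0,0,0]'
python3 - <<'E'
from station import ctrl
import cv2,numpy as np
a=ctrl.snapshot("top")["img"][120:280,400:560,::-1];b=ctrl.snapshot("side")["img"][80:240,230:390,::-1]
cv2.imwrite("pics/a1.png",cv2.resize(np.hstack([a,b]),None,fx=2.5,fy=2.5))
E
```

```text
t: 1.35
tool_pos: [0.644, -0.2982, 0.2047]
tool_rot: [-0.0, 1.0, 0.0, -0.0]
ft_force: [-0.0, -0.2, 0.3]
gripper_width: 0.0597
gripper_force: 0.0
t: 1.98
tool_pos: [0.6402, -0.2985, 0.0571]
tool_rot: [-0.002, 1.0, 0.0, -0.003]
ft_force: [-0.2, 0.4, -0.5]
gripper_width: 0.0599
gripper_force: 0.0
```

View pics/a1.png

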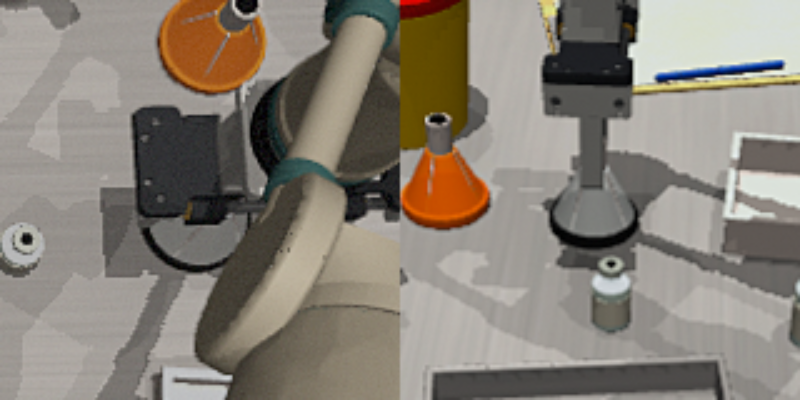

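The crops show the fingers either side of the large mask's port (side crop 592,160), centred, so I close the gripper.

```bash
python3 -m inch '[0,0,0,0,0,0, 0,0,0,0,0,0, 0,0,0,0,0,0, 0,0,0,0,0,0, 0,0,0,0,0,0]' 10
python3 -m inch '[0,0,0,0,0,0, 0,0,-10,0,0,0, 0,0,-40,0,0,0, 0,0,-80,0,0,0, 0,0,-110,0,0,0]'
```

```text
t: 2.7
tool_pos: [0.6425, -0.2997, 0.0606]
tool_rot: [0.0, 1.0, 0.0, 0.0]
ft_force: [1.3, 0.2, 0.4]
gripper_width: 0.0205
gripper_force: 30.0
t: 3.32
tool_pos: [0.6428, -0.3001, 0.1728]
tool_rot: [0.001, 1.0, 0.0, 0.001]
ft_force: [1.0, 0.3, -1.2]
gripper_width: 0.0203
gripper_force: 30.0
```

```bash
python3 -m inch '[5,-35,0,0,0,0, 13,-90,0,0,0,0, 21,-150,0,0,0,0, 29,-210,0,0,0,0, 36,-260,0,0,0,0]'
python3 -m inch '[3,-25,0,0,0,0, 5,-43,0,0,0,0, 5,-43,0,0,0,0, 5,-43,30,0,0,0, 5,-43,60,0,0,0]'
python3 -m inch '[0,0,20,0,0,0, 0,0,32,0,0,0, 0,0,42,0,0,0, 0,0,46,0,0,0, 0,0,46,0,0,0]'
```

```text
t: 3.95
tool_pos: [0.6785, -0.0375, 0.171]
tool_rot: [-0.0, 1.0, 0.0, 0.0]
ft_force: [0.6, -1.0, -1.0]
gripper_width: 0.0202
gripper_force: 30.0
t: 4.58
tool_pos: [0.6838, 0.0008, 0.1102]
tool_rot: [0.001, 1.0, -0.001, 0.001]
ft_force: [0.3, 0.6, -1.0]
gripper_width: 0.0207
gripper_force: 30.0
t: 5.2
tool_pos: [0.6836, 0.003, 0.0647]
tool_rot: [0.0, 1.0, -0.0, 0.0]
ft_force: [0.0, -0.5, -0.4]
gripper_width: 0.0205
gripper_force: 30.0
```

```bash
python3 -m inch '[0,0,1.5,0,0,0, 0,0,1.5,0,0,0, 0,0,1.5,0,0,0]'
python3 -m inch '[0,0,0,0,0,0, 0,0,0,0,0,0, 0,0,0,0,0,0, 0,0,-20,0,0,0, 0,0,-50,0,0,0]' 50
python3 -m inch '[0,-20,-50,0,0,0, 0,-60,-95,0,0,0, -18,-120,-95,0,0,0, -27,-180,-95,0,0,0, -36,-235,-95,0,0,0]' 60
```

```text
t: 5.58
tool_pos: [0.684, 0.0033, 0.0637]
tool_rot: [0.0, 1.0, 0.0, 0.001]
ft_force: [0.9, -0.6, 1.0]
gripper_width: 0.0206
gripper_force: 30.0
t: 6.2
tool_pos: [0.6824, 0.0033, 0.1122]
tool_rot: [-0.0, 1.0, 0.0, -0.002]
ft_force: [0.6, 0.6, 0.7]
gripper_width: 0.0503
gripper_force: 0.0
t: 6.82
tool_pos: [0.6468, 0.2401, 0.2082]
tool_rot: [-0.0, 1.0, 0.0, 0.0]
ft_force: [0.4, 0.0, 0.4]
gripper_width: 0.0598
gripper_force: 0.0
```

```bash
python3 -m inch '[-5,-30,0,0,0,0, -8,-49,0,0,0,0, -8,-49,0,0,0,0, -8,-49,40,0,0,0, -8,-49,90,0,0,0]'
python3 -m inch '[0,0,40,0,0,0, 0,0,62,0,0,0, 0,0,72,0,0,0, 0,0,72,0,0,0, 0,0,72,0,0,0]'
python3 - <<'E'
from station import ctrl
import cv2,numpy as np
a=ctrl.snapshot("top")["img"][130:290,90:390,::-1];b=ctrl.snapshot("side")["img"][210:450,220:400,::-1]
cv2.imwrite("pics/a2.png",np.hstack([cv2.resize(a,(450,240)),cv2.resize(b,(180,240))]))
E
```

```text
t: 7.45
tool_pos: [0.6412, 0.2856, 0.1185]
tool_rot: [-0.0, 1.0, -0.001, 0.002]
ft_force: [0.6, -0.3, -1.2]
gripper_width: 0.0601
gripper_force: 0.0
t: 8.07
tool_pos: [0.6405, 0.287, 0.0474]
tool_rot: [-0.0, 1.0, -0.0, 0.001]
ft_force: [1.0, -0.8, -0.4]
gripper_width: 0.0601
gripper_force: 0.0
```

View pics/a2.png

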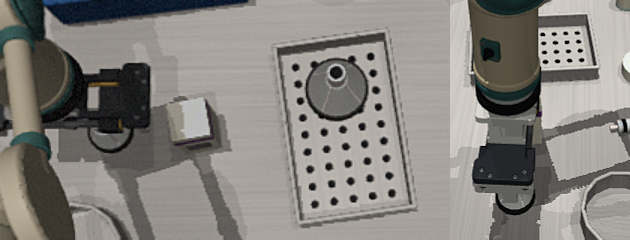

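The large mask stands rim-down in the tray (crop 337,85), and the fingers are around the small mask at (110,135) with the carton clear. I close on it.

```bash
python3 -m inch '[0,0,0,0,0,0, 0,0,0,0,0,0, 0,0,0,0,0,0, 0,0,0,0,0,0, 0,0,0,0,0,0]' 10
python3 -m inch '[0,0,-10,0,0,0, 0,0,-40,0,0,0, 0,0,-80,0,0,0, 0,0,-125,0,0,0, 0,0,-135,0,0,0]'
python3 -m inch '[-6,35,0,0,0,0, -16,90,0,0,0,0, -27,145,0,0,0,0, -37,200,0,0,0,0, -46,245,0,0,0,0]'
```

```text
t: 8.8
tool_pos: [0.6393, 0.2872, 0.0458]
tool_rot: [0.0, 1.0, 0.0, -0.0]
ft_force: [0.6, 0.7, -0.7]
gripper_width: 0.0205
gripper_force: 30.0
t: 9.43
tool_pos: [0.6413, 0.2879, 0.1855]
tool_rot: [-0.001, 1.0, 0.0, 0.004]
ft_force: [0.1, -0.0, -0.1]
gripper_width: 0.0205
gripper_force: 30.0
t: 10.05
tool_pos: [0.5919, 0.0402, 0.1798]
tool_rot: [0.0, 1.0, -0.0, -0.001]
ft_force: [0.5, -0.1, -0.9]
gripper_width: 0.0204
gripper_force: 30.0
```

```bash
python3 -m inch '[-4,30,0,0,0,0, -8,48,0,0,0,0, -8,48,0,0,0,0, -8,48,35,0,0,0, -8,48,80,0,0,0]'
python3 -m inch '[0,0,25,0,0,0, 0,0,40,0,0,0, 0,0,48,0,0,0, 0,0,48,0,0,0, 0,0,48,0,0,0]'
```

```text
t: 10.68
tool_pos: [0.5868, -0.0043, 0.101]
tool_rot: [-0.0, 1.0, 0.001, 0.002]
ft_force: [0.9, 0.1, -0.4]
gripper_width: 0.0207
gripper_force: 30.0
t: 11.3
tool_pos: [0.5863, -0.0058, 0.0539]
tool_rot: [0.0, 1.0, 0.0, 0.001]
ft_force: [-0.2, -0.2, 0.1]
gripper_width: 0.0204
gripper_force: 30.0
```

```bash
python3 -m inch '[0,0,3,0,0,0, 0,0,5,0,0,0, 0,0,5,0,0,0, 0,0,5,0,0,0]'
python3 -m inch '[0,0,0,0,0,0, 0,0,0,0,0,0, 0,0,0,0,0,0, 0,0,-20,0,0,0, 0,0,-60,0,0,0]' 50
python3 -m inch '[0,0,-60,0,0,0, 0,30,-100,0,0,0, 12,80,-100,0,0,0, 24,130,-100,0,0,0, 36,159,-100,0,0,0]' 60
python3 - <<'E'
from station import ctrl
from h import *
for n,(a,b,c,d) in dict(top=(120,360,250,550),side=(80,320,210,510)).items():
    s=ctrl.snapshot(n); P=cloud(s); cv2.imwrite(f"pics/b_{n}.png",s["img"][a:b,c:d,::-1])
    for h,x,y in((.058,.622,-.165),(.073,.453,-.154)):
        q=box(P,x,y,.03,h-.004,h+.006); 
        if len(q)>5:
            c_,r=cv2.minEnclosingCircle(q[:,:2].astype(np.float32)); print(n,h,len(q),np.round(c_,4),r)
a=cv2.imread("pics/b_top.png");b=cv2.imread("pics/b_side.png");cv2.imwrite("pics/b.png",np.hstack([a,b]))
E
```

```text
t: 11.8
tool_pos: [0.5858, -0.0058, 0.0486]
tool_rot: [0.0, 1.0, 0.0, 0.001]
ft_force: [-1.5, 0.4, 5.3]
gripper_width: 0.0205
gripper_force: 30.0
t: 12.42
tool_pos: [0.5838, -0.0057, 0.1066]
tool_rot: [-0.0, 1.0, 0.0, -0.002]
ft_force: [0.7, -0.6, 0.2]
gripper_width: 0.0498
gripper_force: 0.0
t: 13.05
tool_pos: [0.6215, -0.1673, 0.2078]
tool_rot: [0.0, 1.0, -0.001, -0.0]
ft_force: [-0.4, 0.4, -0.3]
gripper_width: 0.0602
gripper_force: 0.0
side 0.058 64 [ 0.6195 -0.1653] 0.011370804160833359
side 0.073 61 [ 0.4504 -0.154 ] 0.012103278189897537
```

View pics/b.png

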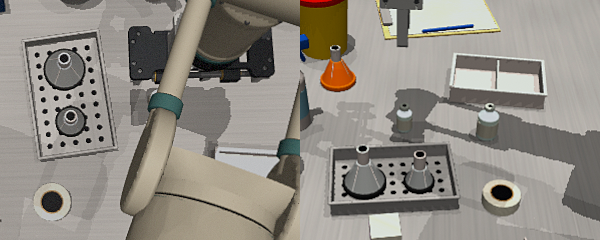

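Both masks stand rim-down in the tray (crop 65,70 and 70,118), and the small vial is below the gripper. I go down on it.

```bash
python3 -m inch '[0,-2,50,0,0,0, 0,-2,105,0,0,0, 0,-2,150,0,0,0, 0,-2,180,0,0,0, 0,-2,195,0,0,0]'
python3 -m inch '[0,0,0,0,0,0, 0,0,0,0,0,0, 0,0,0,0,0,0, 0,0,0,0,0,0, 0,0,0,0,0,0]' 20
python3 -m inch '[0,0,-5,0,0,0, 0,0,-25,0,0,0, 0,0,-60,0,0,0, 0,0,-95,0,0,0, 0,0,-105,0,0,0]'
```

```text
t: 13.78
tool_pos: [0.6199, -0.1612, 0.011]
tool_rot: [-0.001, 1.0, 0.0, -0.002]
ft_force: [-0.3, -0.6, -0.0]
gripper_width: 0.0606
gripper_force: 0.0
t: 14.4
tool_pos: [0.6225, -0.1633, 0.0145]
tool_rot: [0.001, 1.0, 0.0, 0.001]
ft_force: [-0.3, -0.7, 6.4]
gripper_width: 0.0312
gripper_force: 30.0
t: 15.02
tool_pos: [0.6225, -0.1631, 0.1202]
tool_rot: [0.001, 1.0, 0.0, 0.002]
ft_force: [-1.0, -0.4, -0.7]
gripper_width: 0.0315
gripper_force: 30.0
```

```bash
python3 -m inch '[-20,21,0,0,0,0, -55,58,0,0,0,0, -95,99,0,0,0,0, -130,136,0,0,0,0, -152,159,0,0,0,0]'
python3 -m inch '[0,0,0,0,0,0, 0,0,30,0,0,0, 0,0,65,0,0,0, 0,0,85,0,0,0, 0,0,92,0,0,0]'
python3 -m inch '[0,0,2,0,0,0, 0,0,4,0,0,0, 0,0,5,0,0,0, 0,0,5,0,0,0]'
```

```text
t: 15.65
tool_pos: [0.4669, -0.3226, 0.1166]
tool_rot: [-0.001, 1.0, -0.001, -0.001]
ft_force: [0.7, 0.4, -1.0]
gripper_width: 0.0311
gripper_force: 30.0
t: 16.27
tool_pos: [0.4691, -0.3198, 0.024]
tool_rot: [-0.001, 1.0, 0.001, -0.001]
ft_force: [0.3, -0.1, -0.3]
gripper_width: 0.0316
gripper_force: 30.0
t: 16.77
tool_pos: [0.4696, -0.322, 0.0214]
tool_rot: [0.0, 1.0, -0.0, 0.0]
ft_force: [0.5, 0.7, -1.0]
gripper_width: 0.0314
gripper_force: 30.0
```

```bash
python3 -m inch '[0,0,1,0,0,0, 0,0,2,0,0,0, 0,0,2,0,0,0, 0,0,2,0,0,0]'
python3 -m inch '[0,0,1,0,0,0, 0,0,1,0,0,0, 0,0,1,0,0,0]'
python3 -m inch '[0,0,1,0,0,0, 0,0,1,0,0,0, 0,0,1,0,0,0]'
```

```text
t: 17.27
tool_pos: [0.4694, -0.3218, 0.019]
tool_rot: [0.0, 1.0, 0.0, -0.0]
ft_force: [0.2, -0.2, -0.3]
gripper_width: 0.0312
gripper_force: 30.0
t: 17.65
tool_pos: [0.4695, -0.3219, 0.0185]
tool_rot: [0.0, 1.0, 0.0, 0.0]
ft_force: [-1.4, 0.2, 4.5]
gripper_width: 0.0313
gripper_force: 30.0
t: 18.02
tool_pos: [0.4695, -0.3219, 0.0185]
tool_rot: [0.0, 1.0, 0.0, 0.0]
ft_force: [-1.6, 1.6, 11.8]
gripper_width: 0.0313
gripper_force: 30.0
```

```bash
python3 -m inch '[0,0,-1,0,0,0, 0,0,-1,0,0,0, 0,0,-1,0,0,0, 0,0,-1,0,0,0]' 55
python3 -m inch '[0,0,-20,0,0,0, 0,0,-60,0,0,0, 0,0,-110,0,0,0, 0,0,-135,0,0,0, 0,0,-135,0,0,0]'
python3 -m inch '[-3,-35,0,0,0,0, -9,-80,0,0,0,0, -14,-125,0,0,0,0, -17.5,-168,0,0,0,0, -17.5,-168,0,0,0,0]' 70
python3 -m inch '[0,0,35,0,0,0, 0,0,75,0,0,0, 0,0,110,0,0,0, 0,0,132,0,0,0, 0,0,132,0,0,0]'
python3 - <<'E'
from station import ctrl
from h import *
a=ctrl.snapshot("side")["img"][110:260,330:530,::-1]; b=ctrl.snapshot("top")["img"][230:400,360:560,::-1]
cv2.imwrite("pics/c.png",np.hstack([cv2.resize(a,(400,300)),cv2.resize(b,(353,300))]))
E
```

```text
t: 18.52
tool_pos: [0.4693, -0.3217, 0.0176]
tool_rot: [-0.0, 1.0, 0.0, -0.0]
ft_force: [-0.4, 0.2, -0.6]
gripper_width: 0.0547
gripper_force: 0.0
t: 19.15
tool_pos: [0.4706, -0.3228, 0.1549]
tool_rot: [0.002, 1.0, 0.0, 0.002]
ft_force: [-0.8, -0.5, -1.0]
gripper_width: 0.0546
gripper_force: 0.0
t: 19.77
tool_pos: [0.45, -0.1507, 0.1512]
tool_rot: [-0.001, 1.0, 0.002, -0.002]
ft_force: [0.2, -0.2, 0.3]
gripper_width: 0.07
gripper_force: 0.0
t: 20.4
tool_pos: [0.45, -0.1538, 0.0185]
tool_rot: [-0.001, 1.0, -0.0, -0.003]
ft_force: [0.1, 1.0, 0.3]
gripper_width: 0.0701
gripper_force: 0.0
```

View pics/c.png

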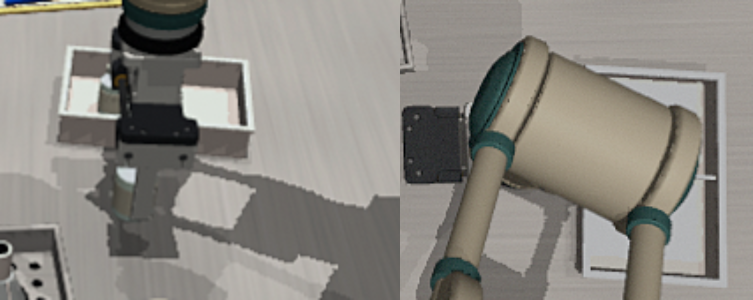

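The small vial stands in the tray's far half (crop 108,95), and the gripper is around the large vial (125,195). I close on it.

```bash
python3 -m inch '[0,0,0,0,0,0, 0,0,0,0,0,0, 0,0,0,0,0,0, 0,0,0,0,0,0, 0,0,0,0,0,0]' 30
python3 -m inch '[0,0,-5,0,0,0, 0,0,-25,0,0,0, 0,0,-60,0,0,0, 0,0,-95,0,0,0, 0,0,-105,0,0,0]'
```

```text
t: 21.12
tool_pos: [0.4523, -0.154, 0.0215]
tool_rot: [0.0, 1.0, 0.0, 0.0]
ft_force: [-1.2, -0.4, 4.6]
gripper_width: 0.0415
gripper_force: 30.0
t: 21.75
tool_pos: [0.453, -0.1542, 0.1277]
tool_rot: [0.001, 1.0, 0.0, 0.002]
ft_force: [-0.0, -0.3, -0.6]
gripper_width: 0.0413
gripper_force: 30.0
```

```bash
python3 -m inch '[-12,24,0,0,0,0, -36,70,0,0,0,0, -59,118,0,0,0,0, -74,148,0,0,0,0, -79.5,160,0,0,0,0]'
python3 -m inch '[0,0,0,0,0,0, 0,0,30,0,0,0, 0,0,65,0,0,0, 0,0,85,0,0,0, 0,0,92,0,0,0]'
python3 -m inch '[0,0,2,0,0,0, 0,0,4,0,0,0, 0,0,6,0,0,0, 0,0,6,0,0,0, 0,0,6,0,0,0]'
```

```text
t: 22.38
tool_pos: [0.3712, -0.3145, 0.1248]
tool_rot: [-0.001, 1.0, -0.001, -0.001]
ft_force: [-0.2, 0.2, -0.5]
gripper_width: 0.0411
gripper_force: 30.0
t: 23.0
tool_pos: [0.3723, -0.3115, 0.0327]
tool_rot: [-0.001, 1.0, 0.001, -0.001]
ft_force: [0.2, -0.1, -0.8]
gripper_width: 0.0414
gripper_force: 30.0
t: 23.62
tool_pos: [0.3725, -0.314, 0.0282]
tool_rot: [0.0, 1.0, -0.0, 0.0]
ft_force: [0.6, 0.4, -1.1]
gripper_width: 0.0414
gripper_force: 30.0
```

```bash
python3 -m inch '[0,0,1,0,0,0, 0,0,2,0,0,0, 0,0,2,0,0,0, 0,0,2,0,0,0]'
python3 -m inch '[0,0,1,0,0,0, 0,0,1,0,0,0, 0,0,1,0,0,0]'
```

```text
t: 24.12
tool_pos: [0.3724, -0.3138, 0.0259]
tool_rot: [0.0, 1.0, 0.0, -0.0]
ft_force: [-0.5, 0.0, 0.1]
gripper_width: 0.0414
gripper_force: 30.0
t: 24.5
tool_pos: [0.3725, -0.3139, 0.0255]
tool_rot: [0.0, 1.0, 0.0, 0.0]
ft_force: [-1.0, 0.7, 5.4]
gripper_width: 0.0416
gripper_force: 30.0
```

```bash
python3 -m inch '[0,0,0,0,0,0, 0,0,0,0,0,0, 0,0,0,0,0,0, 0,0,0,0,0,0]' 62
python3 -m inch '[0,0,-20,0,0,0, 0,0,-60,0,0,0, 0,0,-110,0,0,0, 0,0,-140,0,0,0, 0,0,-140,0,0,0]'
python3 -m inch '[5,-35,0,0,0,0, 14,-90,0,0,0,0, 24,-150,0,0,0,0, 34,-210,0,0,0,0, 43,-265,0,0,0,0]' 40
python3 -m inch '[9,-55,0,0,0,0, 18,-110,0,0,0,-0.08, 26,-165,0,0,0,-0.157, 32,-198,0,0,0,-0.157, 32,-198,0,0,0,-0.157]'
python3 - <<'E'
from station import ctrl
from h import *
st=ctrl.state(); t=ctrl.snapshot("top");s=ctrl.snapshot("side")
print(st["tool_pos"])
for k in(t,s):
    q=box(cloud(k),.443,.149,.07,.008,.03)
    if len(q)>50: print(len(q),cv2.minAreaRect(q[:,:2].astype(np.float32)))
a=s["img"][110:390,330:530,::-1]; b=t["img"][190:400,180:560,::-1]
cv2.imwrite("pics/d.png",np.hstack([cv2.resize(a,(200,280)),cv2.resize(b,(507,280))]))
E
```

```text
t: 25.0
tool_pos: [0.3724, -0.3138, 0.0249]
tool_rot: [-0.0, 1.0, 0.0, -0.0]
ft_force: [0.3, -0.1, 0.2]
gripper_width: 0.0621
gripper_force: 0.0
t: 25.62
tool_pos: [0.3736, -0.3151, 0.1672]
tool_rot: [0.002, 1.0, 0.0, 0.002]
ft_force: [0.2, -0.5, -0.7]
gripper_width: 0.0619
gripper_force: 0.0
t: 26.25
tool_pos: [0.4143, -0.0466, 0.1634]
tool_rot: [-0.0, 1.0, -0.0, -0.001]
ft_force: [0.4, -0.6, 0.3]
gripper_width: 0.04
gripper_force: 0.0
t: 26.88
tool_pos: [0.4465, 0.1508, 0.1631]
tool_rot: [0.0, 0.997, 0.08, -0.002]
ft_force: [0.3, -0.5, -0.2]
gripper_width: 0.0401
gripper_force: 0.0
[0.44649452 0.15083902 0.16313566]
175 ((0.4116326570510864, 0.1378399282693863), (0.03191966190934181, 0.05381933972239494), 66.52066802978516)
828 ((0.4407501518726349, 0.14946189522743225), (0.1156441792845726, 0.03438945114612579), 7.996537685394287)
```

View pics/d.png

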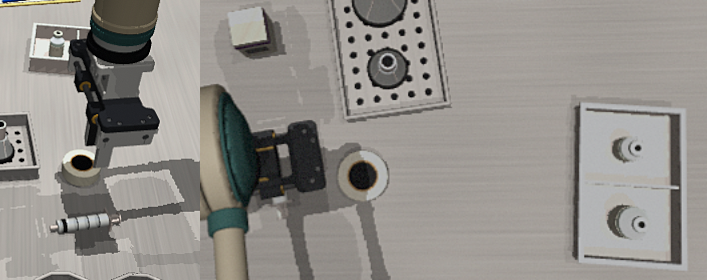

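Both vials stand upright, one in each half (crop 630,150 and 630,222), and the gripper is over the syringe. I go down.

```bash
python3 -m inch '[0,0,45,0,0,0, 0,0,95,0,0,0, 0,0,130,0,0,0, 0,0,148,0,0,0, 0,0,154,0,0,0]'
python3 -m inch '[0,0,2,0,0,0, 0,0,2,0,0,0, 0,0,2,0,0,0]'
```

```text
t: 27.6
tool_pos: [0.446, 0.1475, 0.0096]
tool_rot: [0.0, 0.997, 0.077, -0.002]
ft_force: [0.4, -0.3, -1.1]
gripper_width: 0.0401
gripper_force: 0.0
t: 27.98
tool_pos: [0.448, 0.1492, 0.0097]
tool_rot: [-0.0, 0.997, 0.078, 0.001]
ft_force: [-0.1, -0.5, 0.4]
gripper_width: 0.0396
gripper_force: 0.0
```

```bash
python3 -m inch '[0,0,3,0,0,0, 0,0,5,0,0,0, 0,0,5,0,0,0]'
python3 -m inch '[0,0,0,0,0,0, 0,0,0,0,0,0, 0,0,0,0,0,0, 0,0,0,0,0,0, 0,0,0,0,0,0]' 8
python3 -m inch '[0,0,-5,0,0,0, 0,0,-25,0,0,0, 0,0,-60,0,0,0, 0,0,-90,0,0,0, 0,0,-90,0,0,0]'
python3 - <<'E'
from station import ctrl
from h import *
s=ctrl.snapshot("side");print(ctrl.state()["tool_pos"])
cv2.imwrite("pics/e.png",cv2.resize(s["img"][150:480,300:560,::-1],None,fx=1.7,fy=1.7))
E
```

```text
t: 28.35
tool_pos: [0.4472, 0.1492, 0.0038]
tool_rot: [0.0, 0.997, 0.079, -0.0]
ft_force: [-0.4, 0.1, 0.9]
gripper_width: 0.04
gripper_force: 0.0
t: 28.98
tool_pos: [0.4474, 0.1492, 0.004]
tool_rot: [0.0, 0.997, 0.078, 0.0]
ft_force: [0.4, -0.0, 0.1]
gripper_width: 0.0203
gripper_force: 30.0
t: 29.6
tool_pos: [0.4493, 0.1496, 0.0961]
tool_rot: [-0.0, 0.997, 0.078, 0.003]
ft_force: [-0.0, -0.3, 0.3]
gripper_width: 0.0202
gripper_force: 30.0
[0.4478935  0.14929765 0.09460187]
```

View pics/e.png

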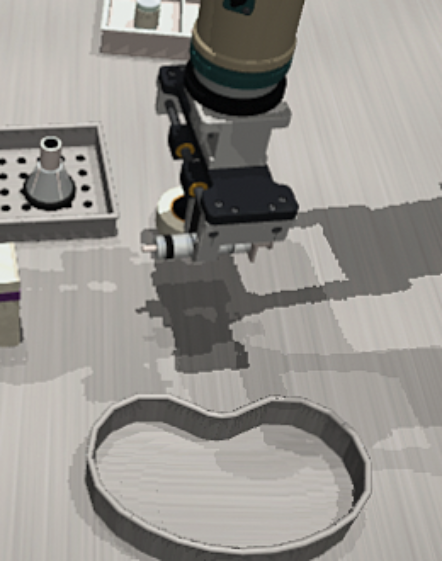

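The syringe is held level between the fingers (crop 205,245) and the dish at (230,475) is empty. I carry it over.

```bash
python3 -m inch '[4,-40,0,0,0,0.04, 9,-90,0,0,0,0.09, 14,-145,0,0,0,0.135, 18.5,-184,0,0,0,0.135, 18.5,-184,0,0,0,0.135]'
python3 -m inch '[0,0,20,0,0,0, 0,0,50,0,0,0, 0,0,75,0,0,0, 0,0,84,0,0,0, 0,0,84,0,0,0]'
python3 -m inch '[0,0,1,0,0,0, 0,0,1,0,0,0, 0,0,1,0,0,0]'
```

```text
t: 30.28
tool_pos: [0.4357, 0.3357, 0.092]
tool_rot: [0.0, 1.0, 0.013, -0.001]
ft_force: [0.8, -0.9, -1.2]
gripper_width: 0.0199
gripper_force: 30.0
t: 30.9
tool_pos: [0.4363, 0.3328, 0.0091]
tool_rot: [0.001, 1.0, 0.011, -0.001]
ft_force: [0.2, -0.3, -0.4]
gripper_width: 0.0202
gripper_force: 30.0
t: 31.28
tool_pos: [0.4372, 0.3341, 0.0096]
tool_rot: [-0.0, 1.0, 0.011, 0.001]
ft_force: [0.1, -0.7, 0.3]
gripper_width: 0.0201
gripper_force: 30.0
```

```bash
python3 -m inch '[0,0,1,0,0,0, 0,0,2,0,0,0, 0,0,2.5,0,0,0, 0,0,2.5,0,0,0]'
python3 -m inch '[0,0,0,0,0,0, 0,0,0,0,0,0, 0,0,0,0,0,0]' 36
python3 -m inch '[0,0,-20,0,0,0, 0,0,-60,0,0,0, 0,0,-110,0,0,0, 0,0,-160,0,0,0, 0,0,-190,0,0,0]'
python3 -m inch '[-20,50,0,0,0,0, -40,100,0,0,0,0, -60,150,0,0,0,0, -80,200,0,0,0,0, -80,200,0,0,0,0]'
python3 - <<'E'
from station import ctrl
from h import *
t=ctrl.snapshot("top");s=ctrl.snapshot("side")
cv2.imwrite("pics/f.png",np.hstack([cv2.resize(k["img"][:,:,::-1],(400,300),interpolation=cv2.INTER_AREA) for k in(t,s)]))
q=box(cloud(s),.437,.334,.075,.009,.034); q=q[abs(q[:,1]-.334)<.03]
if len(q)>9: print(len(q),cv2.minAreaRect(q[:,:2].astype(np.float32)))
E
```

```text
t: 31.78
tool_pos: [0.4369, 0.3339, 0.0069]
tool_rot: [-0.0, 1.0, 0.011, 0.0]
ft_force: [-0.9, -0.6, 5.2]
gripper_width: 0.02
gripper_force: 30.0
t: 32.15
tool_pos: [0.4368, 0.3337, 0.0061]
tool_rot: [0.0, 1.0, 0.011, -0.0]
ft_force: [-0.5, -0.7, 0.2]
gripper_width: 0.0358
gripper_force: 0.0
t: 32.78
tool_pos: [0.4376, 0.3343, 0.1991]
tool_rot: [-0.001, 1.0, 0.011, 0.002]
ft_force: [0.5, 0.2, -0.2]
gripper_width: 0.0362
gripper_force: 0.0
t: 33.4
tool_pos: [0.3596, 0.1297, 0.1964]
tool_rot: [0.0, 1.0, 0.009, -0.0]
ft_force: [0.5, 0.5, 0.8]
gripper_width: 0.0356
gripper_force: 0.0
1336 ((0.42954021692276, 0.336691677570343), (0.11493701487779617, 0.035328950732946396), 7.063626289367676)
```

View pics/f.png

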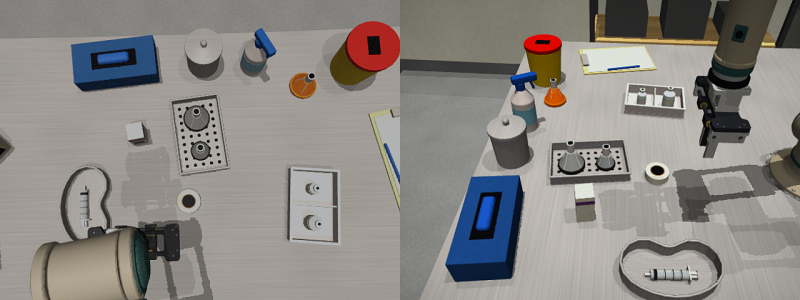

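The syringe lies flat in the dish (top crop 85,205; side crop 670,273). The masks, vials, carton and tape are all where they belong, and the arm is clear.

```bash
python3 -c "
from station import ctrl
print(ctrl.finish_job())"
```

```text
the job is handed in; nothing more can be done
None
```

I handed the job in at about 33 s: both masks are rim-down in the draining tray, the vials stand one in each half of the divided tray, the syringe lies flat in the kidney dish, and the carton, tape and orange look-alike are untouched.

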